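Feed a seed sample into the bench mill and hold the pusher down its throat

TASK

Load the bench mill: tip all six seeds out of the scoop into the hopper and set the scoop back down upright on the bench. Then take the white feed pusher, pass it foot first down the hopper's narrow throat and press it down until its cross-bar has pushed the two spring-loaded safety pins fully in, which is what lets the mill run. Finish while still holding the pusher pressed down like that, and leave the bottle, jar and brush where they stand.

Things in the scene. Friction and masses are not known exactly. Their poses are not given: they have to be found in the camera images.
- mill: Bench sample mill, fixed. Origin on the bench under the common vertical axis of hopper and throat; x points from there to the motor, z up. White grinding housing 130 (x) by 140 mm (y), top at 125 mm, steel hopper on it; white motor housing from x = 70 to 215 mm, 130 mm wide, top at 138 mm. Grinding chamber below the throat: floor at 30 mm.
- hopper_rim (a point): Centre of the hopper mouth at rim height, 175 mm above the bench; axes as the mill. The mouth is 120 mm (x) by 130 mm (y) inside; the four sheet walls slope in, without a step, to the throat mouth 50 mm lower. A steel safety pin, 10 mm thick, stands up on each side at y = +78 and -78 mm, its top 12 mm above the rim.
- throat (a point): Centre of the throat mouth at the bottom of the hopper, 125 mm above the bench; axes as the mill. The throat is a straight vertical shaft, 52 mm (x) by 70 mm (y), 47 mm long, open into the grinding chamber below.
- safety_pins (a joint): How far the two linked safety pins are pushed in, in m: 0 sprung out (tops 187 mm above the bench), 0.008 fully in. They start to move at about 5 N and are fully in at about 11 N; the pusher's own weight (2 to 3 N) does not move them.
- pusher: White plastic feed pusher, loose, standing on its foot, 0.24 kg. Origin at the centre of the foot's underside, z up. Foot block 50 (x) by 68 mm (y), up to z = 90 mm, edges chamfered 3 mm: 2 mm less than the throat each way. Cross-bar 60 (x) by 176 mm (y), z = 90 to 100 mm. Grip block 40 (x, grip across this) by 50 mm (y), z = 100 to 152 mm. Either way round will do.
- scoop: Aluminium sample scoop, loose, flat on the bench, 0.16 kg, holding the seeds. Origin under the middle of its pan; x points to the handle, z up. Pan inside 93 (x) by 80 mm (y), floor 3 mm; side and back walls 34 mm high, back wall at x = 48 mm. At the nose (-x) the floor slopes up at 25 degrees from x = -46 mm to the lip: nose-down tilts beyond 25 degrees pour.
- scoop_handle (a point): Grip point on the scoop's handle, at x = 80 mm, 28 mm above the scoop's underside: black bar 20 mm wide (y) and 20 mm high (18 to 38 mm), along x from 49 to 129 mm; axes as the scoop.
- scoop_lip (a point): Middle of the scoop's pouring lip, at x = -70 mm, 15 mm above the scoop's underside; the pan is 68 mm wide inside here; axes as the scoop.
- seed0: One of six equal brown, hard, round seeds, 24 mm in diameter, 10 g, lying loose in the scoop. Origin at its centre.
- seed1: One of six equal brown, hard, round seeds, 24 mm in diameter, 10 g, lying loose in the scoop. Origin at its centre.
- seed2: One of six equal brown, hard, round seeds, 24 mm in diameter, 10 g, lying loose in the scoop. Origin at its centre.
- seed3: One of six equal brown, hard, round seeds, 24 mm in diameter, 10 g, lying loose in the scoop. Origin at its centre.
- seed4: One of six equal brown, hard, round seeds, 24 mm in diameter, 10 g, lying loose in the scoop. Origin at its centre.
- seed5: One of six equal brown, hard, round seeds, 24 mm in diameter, 10 g, lying loose in the scoop. Origin at its centre.
- reagent_bottle: Amber reagent bottle with black cap, 60 mm across, 150 mm tall; stays where it is. Origin at the centre of its underside.
- sample_jar: White lidded sample jar, 68 mm across, 85 mm tall; stays where it is. Origin at the centre of its underside.
- brush: Cleaning brush lying on the bench, 190 mm long, wooden handle; stays where it is. Origin at the middle of its length on its underside, x along it to the bristles.
There are look-alikes about, which are no part of the job. What is shaped like the pusher but yellow is not meant.

How it is judged:
On the way, in this order (a step that is already met when the one before it is completed fails the run):
1. all six seeds are in the mill's hopper or below it, and the pusher is not in the hopper yet (horizontal distance between each of seed0, seed1, seed2, seed3, seed4, seed5 and throat below 0.072 m and z of each of seed0, seed1, seed2, seed3, seed4, seed5 in the frame of mill below 0.172 m and (horizontal distance between pusher and throat above 0.03 m or z of pusher in the frame of hopper_rim above 0 m)), for 0.2 s.
2. the pusher's foot has entered the throat (x of pusher in the frame of throat between -0.004 and 0.004 m and y of pusher in the frame of throat between -0.004 and 0.004 m and z of pusher in the frame of throat below -0.004 m), for 0.1 s.
At the end, for the whole second after the job is handed in: All seeds in the mill below the throat (centres under 88 mm); scoop flat on the bench (0.1 rad, 10 mm), at rest; pusher held by the fingers, at rest, upright (0.06 rad), square to the mill (0.08 rad), foot over 30 mm into the throat, within 4 mm of its axis; pins in by more than 5 of their 8 mm (horizontal distance between each of seed0, seed1, seed2, seed3, seed4, seed5 and throat below 0.072 m and z of each of seed0, seed1, seed2, seed3, seed4, seed5 in the frame of mill below 0.088 m and height (world z) of scoop between -0.005 and 0.01 m and angle between scoop's own z axis and vertical below 0.1 rad and linear speed of scoop below 0.02 m/s and x of pusher in the frame of throat between -0.004 and 0.004 m and y of pusher in the frame of throat between -0.004 and 0.004 m and z of pusher in the frame of throat below -0.03 m and angle between pusher's own z axis and vertical below 0.06 rad and angle between the x axis of pusher and the x axis of mill, either way round below 0.08 rad and value of joint safety_pins above 0.005 m and linear speed of pusher below 0.01 m/s and contact force between the fingers and pusher above 1 N); the arm keeps its last pose, push and grip.
It fails at once if the reagent bottle is pushed more than 30 mm or knocked over (distance of reagent_bottle from where it was at the start of the episode above 0.03 m or angle between reagent_bottle's own z axis and vertical above 0.4 rad).
It fails at once if the sample jar is pushed more than 30 mm or knocked over (distance of sample_jar from where it was at the start of the episode above 0.03 m or angle between sample_jar's own z axis and vertical above 0.4 rad).
It fails at once if the brush is pushed more than 30 mm (distance of brush from where it was at the start of the episode above 0.03 m).
It also fails if it takes over 72 s, if anything falls off the work surface, if the arm or the gripper's body presses on something with over 40 N, if the wrist force passes 120 N, or if a joint passes its speed limit or range.

ROBOT

A 6-joint arm with a two-finger parallel gripper is mounted at the origin on the work surface. World frame = base frame: x ahead of the robot, y to its left, z up, the work surface at z = 0. Lengths are in m, angles in rad, forces in N, time in s.
With the tool pointing down it reaches from about 0.375 to 0.9 m from the base axis. Payload 3.1 kg.
Tool frame: the origin (TCP) lies midway between the tips of the shut fingers; the grasp point (between the pads) lies pinch_z behind it (pinch_z is the distance from the TCP to the grasp point, in m); y points along the fingers, z is the direction in which the jaws open and shut, and the axes are right-handed (so a half turn about y gives the same grasp; the last joint's range is limited). The gripper opens to 87 mm and grips with 3 to 60 N. Pads are 19 mm wide; open, the fingers measure 117 mm over their backs; the gripper's body (75 mm by 190 mm) begins 51 mm behind the grasp point.
Start: joints at [1.141, 0.527, 1.433, -0, 1.181, -0.178], TCP at [0.156, 0.605, 0.223] pointing down, gripper open.
Joint ranges: [-3.08, 3.08], [-0.75, 2.2], [0.22, 2.44], [-1.43, 4.57], [0, 2.65], [-2.85, 2.85]. Speed limits (rad/s): [2.79, 2.79, 3.14, 3.14, 3.14, 3.14].

INTERFACE

Orientations are given as a unit quaternion [x, y, z, w].
In Python, from rig import get_obs, camera, hand_in, pinch_z gives the robot as it stands. The module is installed in compiled form; this text tells all that it offers.
- The arm moves only by the tool arm_command, never from a script. Its argument "plan" is a list of rows, each a list of 2 entries, a list of its own where there are three numbers: the shift along the world's x, y, z in units of 25 mm (1.0 is 25 mm), then the turn about the world's z in units of 5 degrees (1.0 is 5 degrees). A call has 1 to 5 rows; each row is the pose to reach, as a shift and turn from the pose commanded when the call began; what a row does not reach only later rows make up. A row lasts 1/10 s, in which the tool goes at most 50 mm and 8.59 degrees, less where a joint would pass 70% of its speed; a pose out of reach is approached as far as the arm can. A call with a gripper value outside its range is refused whole. "fingers" is the opening, from -1 (shut) to 1 (fully open), set as the call begins (left out, the last holds). The fingers move at their own pace and stop on an object; "force" is the grip in N (left out, the last holds). Time passes only in rows, so rows that repeat a pose let the fingers close. It gives the time, the measured TCP pose, the force and the opening at its end, in the units of the state.
- get_obs(): the state, without advancing time (a new reading comes with each control period).
- camera(name): name is "scene" or "top" or "wrist"; returns a dict with "pixels" (384x512x3 uint8, red, green, blue), "camera_matrix" (3x3 intrinsics, pixels), "R" (3x3) and "t" (3): a world point X has camera coordinates R X + t. Camera axes: x right, y down, z forward; pixel columns grow to the right and rows downward; lengths in m; the calibration is good to about 2 mm. A picture is of the moment at which its call begins. There is no depth.
- hand_in(): hands the job in, once; it reports no verdict.
The state is a dict: "time": time; "q": joint angles; "joint_velocities": joint speeds; "joint_torque": joint torques, N m; "position": TCP position; "tool_rot": TCP orientation; "ft_force": force on the tool from outside, world axes, zero at the start; "moment": the same for the moment, N m; "grip_width": finger opening in m.
Only numpy, scipy, OpenCV 4.12 (cv2) and the standard library are available. Lean on these libraries where they do the work, as an engineer would, in place of code of your own. Each camera call takes 0.05 s, during which the arm holds its last target.

## Working session

There is one attempt and no reset: what is moved stays moved. The work goes in short steps, Python scripts to look and compute and a tool call to move; the robot and the scene stay as the last step left them, time stands still between calls to the robot, and variables do not carry over. Pictures are saved under pics/ and viewed, and the job is handed in when it is done.

Besides the shell and the picture viewer there is one more tool, called after "Request:" as a command line: name --argument value ..., lists and objects as JSON in quotes. arm_command: Moves the arm, as the interface text tells. Its arguments: {"type":"object","properties":{"plan":{"type":"array"},"fingers":{"type":"number"},"force":{"type":"number"}},"required":["plan"]}

```bash
mkdir -p pics; cat > h.py <<'E'
import numpy as np, cv2
from rig import get_obs, camera, pinch_z
def snap(n,f):
    c=camera(n); cv2.imwrite(f'pics/{f}.png',c['pixels'][:,:,::-1]); np.savez(f'pics/{f}.npz',**c); return c
def ray(c,uv,z):
    K,R,t=c['camera_matrix'],c['R'],c['t']
    o=-R.T@t; d=R.T@np.linalg.inv(K)@np.array([uv[0],uv[1],1.]); return o+d*(z-o[2])/d[2]
def proj(c,X):
    p=c['camera_matrix']@(c['R']@np.array(X,float)+c['t']); return p[:2]/p[2]
def load(f): return dict(np.load(f'pics/{f}.npz'))
E
python3 - <<'E'
from h import *
for n in('scene','top','wrist'):
    c=snap(n,n+'0'); print(n,c['camera_matrix'][0],(-c['R'].T@c['t']).round(3),c['R'].round(3).tolist())
print(pinch_z if not callable(pinch_z) else pinch_z()); print(get_obs())
E
```

```text
scene [369.19173824   0.         262.91461682] [1.205 0.278 1.08 ] [[-0.432, 0.902, -0.012], [0.701, 0.327, -0.634], [-0.568, -0.283, -0.773]]
top [373.51548085   0.         257.64572699] [ 0.357 -0.073  1.119] [[0.025, -1.0, 0.016], [-0.991, -0.027, -0.128], [0.128, -0.013, -0.992]]
wrist [304.99188201   0.         260.83189693] [0.089 0.622 0.385] [[0.251, 0.968, -0.001], [0.937, -0.243, 0.253], [0.245, -0.065, -0.967]]
0.0187
{'time': 0.15, 'q': array([ 1.14051020e+00,  5.28292699e-01,  1.43359611e+00,  2.24880722e-06,
        1.18140558e+00, -1.78496095e-01]), 'joint_velocities': array([ 0.00048054, -0.00172798, -0.00352656,  0.00062105,  0.0013753 ,
        0.00050069]), 'joint_torque': array([ 5.29802910e-04, -4.40429771e+01, -1.76842403e+01,  6.33338559e-02,
        5.51294640e-02, -1.10386295e-04]), 'position': array([0.15544288, 0.60478465, 0.22177559]), 'tool_rot': array([ 0.702084  , -0.08896754,  0.08860549, -0.70093645]), 'ft_force': array([ 0.43477707, -0.45199935,  0.57070223]), 'moment': array([ 0.01951395, -0.03820032,  0.02606999]), 'grip_width': 0.08700855146124452}
```

View pics/scene0.png

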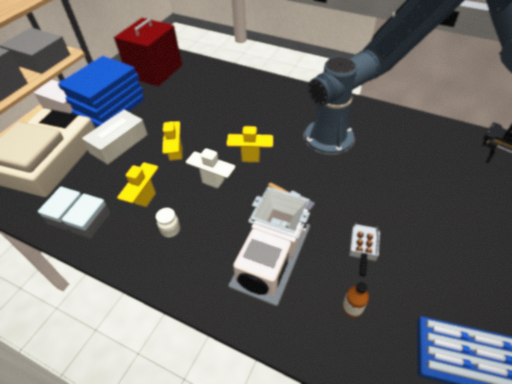

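View pics/top0.png

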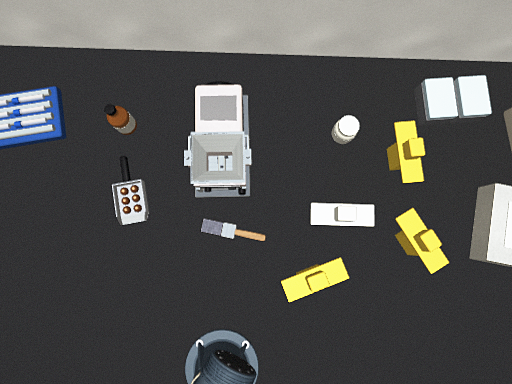

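View pics/wrist0.png

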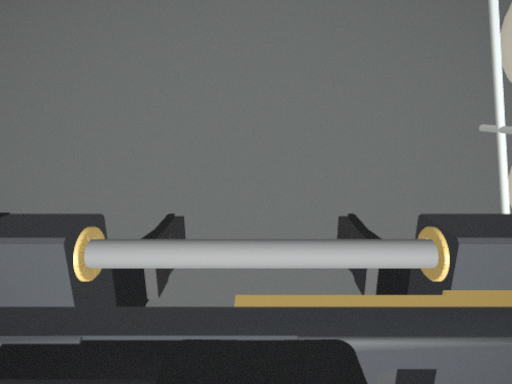

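```bash
python3 - <<'E'
from h import *
c=load('top0');im=c['pixels'][:,:,::-1]
a=cv2.resize(im[70:240,75:275],None,fx=4,fy=4,interpolation=cv2.INTER_CUBIC)[:600]; a=cv2.resize(im[85:235,80:270],(760,600),interpolation=cv2.INTER_CUBIC);cv2.imwrite('pics/tz1.png',a)
a=cv2.resize(im[90:240,270:390],(480,600),interpolation=cv2.INTER_CUBIC);cv2.imwrite('pics/tz2.png',a)
c=load('scene0');im=c['pixels'][:,:,::-1]
a=cv2.resize(im[140:290,170:360],(760,600),interpolation=cv2.INTER_CUBIC);cv2.imwrite('pics/sz1.png',a)
E
```

```text
(no output)
```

View pics/tz1.png

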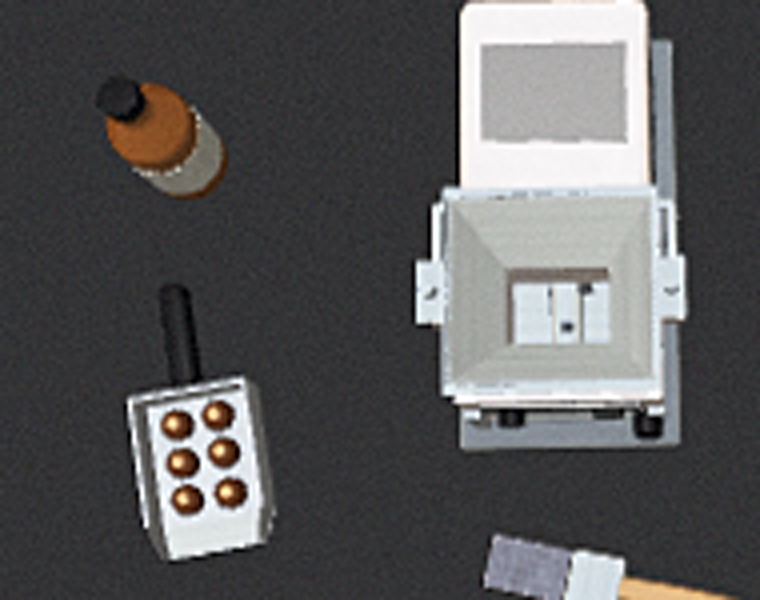

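View pics/tz2.png

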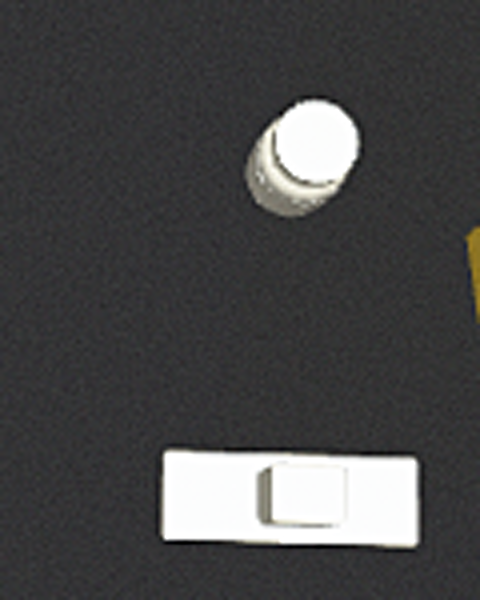

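View pics/sz1.png

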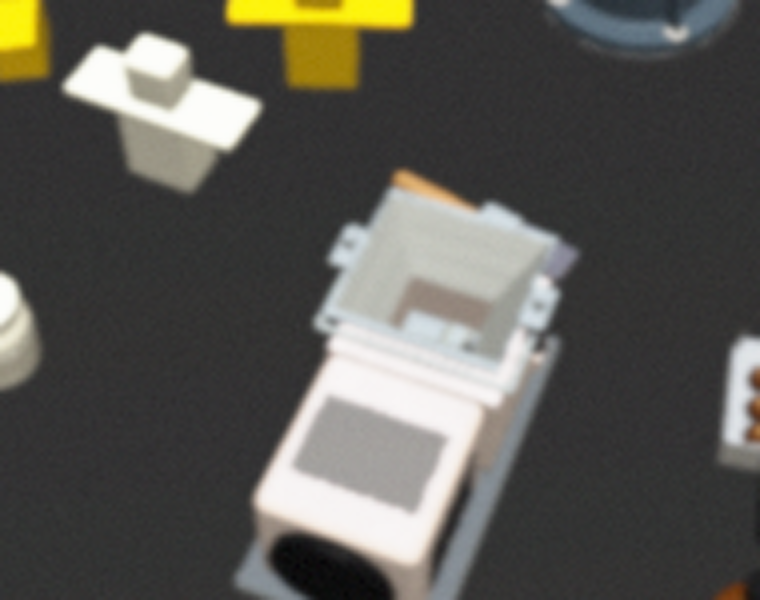

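```bash
python3 - <<'E'
from h import *
c=load('top0')
o=np.array([80,85])
def P(x,y,z,o=o,s=4): return ray(c,np.array([x,y])/s+o-0.375,z)
print('throat',[P(x,y,.125)[:2].round(4).tolist() for x,y in((508,268),(610,268),(610,345),(508,345))])
print('rimouter',[P(x,y,.175)[:2].round(4).tolist() for x,y in((443,188),(662,192),(664,395),(443,397))])
print('motor top',[P(x,y,.138)[:2].round(4).tolist() for x,y in((460,5),(648,5),(652,185),(460,185))])
print('pins',[P(x,y,.187)[:2].round(4).tolist() for x,y in((431,293),(671,290))])
print('handle',[P(x,y,.038)[:2].round(4).tolist() for x,y in((160,288),(187,285),(200,380),(173,384))])
print('scoop back top',[P(x,y,.034)[:2].round(4).tolist() for x,y in((127,397),(247,377))])
print('lip',[P(x,y,.015)[:2].round(4).tolist() for x,y in((166,558),(268,540))])
print('seeds',[P(x,y,.015)[:2].round(4).tolist() for x,y in((178,424),(217,413),(183,462),(225,451),(187,499),(230,492))])
print('bottle base', P(185,165,0)[:2], 'cap',P(121,98,.15)[:2])
o2=np.array([270,90])
print('bar',[P(x,y,.100,o2)[:2].round(4).tolist() for x,y in((162,450),(418,457),(418,547),(162,541))])
print('grip',[P(x,y,.152,o2)[:2].round(4).tolist() for x,y in((272,462),(346,466),(346,527),(272,524))])
print('jar',P(317,142,.085,o2)[:2])
print('brush',[ray(c,p,.01)[:2].round(3).tolist() for p in((203,227),(265,238))])
s=load('scene0'); c=s;o3=np.array([170,140])
print('S rim outer',[P(x,y,.175,o3)[:2].round(4).tolist() for x,y in((395,190),(558,242),(492,365),(317,325))])
print('S bar',[P(x,y,.100,o3)[:2].round(4).tolist() for x,y in((97,45),(262,103),(233,152),(63,88))])
print('S grip',[P(x,y,.152,o3)[:2].round(4).tolist() for x,y in((147,33),(190,50),(172,80),(127,65))])
E
```

```text
throat [[0.5933, 0.0553], [0.5953, -0.0139], [0.5422, -0.0157], [0.5403, 0.053]]
rimouter [[0.6333, 0.0932], [0.6349, -0.049], [0.5014, -0.0541], [0.4962, 0.0866]]
motor top [[0.7736, 0.0943], [0.7777, -0.0345], [0.6504, -0.0411], [0.6466, 0.0884]]
pins [[0.561, 0.0954], [0.5673, -0.0569]]
handle [[0.5916, 0.3209], [0.5944, 0.3013], [0.5241, 0.287], [0.5206, 0.3063]]
scoop back top [[0.5107, 0.3404], [0.5279, 0.2543]]
lip [[0.395, 0.3104], [0.4101, 0.2368]]
seeds [[0.4942, 0.3086], [0.5032, 0.2804], [0.466, 0.3029], [0.475, 0.2726], [0.4387, 0.2981], [0.4447, 0.2669]]
bottle base [0.69680124 0.32260481] cap [0.69619993 0.31536598]
bar [[0.4656, -0.2313], [0.4655, -0.4081], [0.4036, -0.4071], [0.4032, -0.2318]]
grip [[0.4541, -0.2952], [0.4528, -0.3437], [0.413, -0.3433], [0.4137, -0.2951]]
jar [ 0.69235408 -0.34359397]
brush [[0.393, 0.071], [0.365, -0.113]]
S rim outer [[0.5081, -0.0483], [0.5026, 0.0895], [0.6303, 0.0871], [0.6528, -0.0451]]
S bar [[0.4061, -0.4091], [0.407, -0.2303], [0.4711, -0.2251], [0.468, -0.4071]]
S grip [[0.4161, -0.3398], [0.4187, -0.2932], [0.4582, -0.2887], [0.4589, -0.3346]]
```

```bash
cat >> h.py <<'E'
from scipy.spatial.transform import Rotation as Ro
def st():
    o=get_obs(); R=Ro.from_quat(o['tool_rot']).as_matrix(); j=R[:,2]
    a=np.degrees(np.arctan2(j[1],j[0])); 
    print('t',round(o['time'],2),'pos',o['position'].round(4),'jaw',round(a,2),'yax',R[:,1].round(3),'F',o['ft_force'].round(1),'M',o['moment'].round(2),'w',round(o['grip_width'],4)); return o,a
E
python3 - <<'E'
from h import *
o,a=st()
# scoop grip x=86 from lip(-70)
yaw=np.radians(11.3); u=np.array([np.cos(yaw),np.sin(yaw)])
for base,x in(((.4026,.2736),-70),((.593,.3111),129),((.5224,.2967),49)):
    print(np.array(base)+u*(86-x))
E
```

```text
t 0.15 pos [0.1554 0.6048 0.2218] jaw 75.57 yax [-0.001 -0.002 -1.   ] F [ 0.4 -0.5  0.6] M [ 0.02 -0.04  0.03] w 0.087
[153.37848673  30.8411985 ]
[-41.57343032  -8.1145842 ]
[36.80514237  7.54670734]
```

Request:
arm_command --plan '[[[1.6,-1.2,0],1],[[3.2,-2.4,0],2],[[4.8,-3.6,0],3],[[6.4,-4.8,0],4],[[8,-6,0],5.1]]' --fingers 0.2 --force 50

```text
time: 0.65
position: [0.3568, 0.4539, 0.2223]
tool_rot: [0.704, 0.07, -0.07, -0.704]
ft_force: [-0.3, 0.8, -0.1]
grip_width: 0.0566
```

Request:
arm_command --plan '[[[1.6,-1.2,0],0],[[3.2,-2.4,0],0],[[4.8,-3.6,-1],0],[[6.4,-4.8,-2],0],[[8,-6,-3],0]]'

```text
time: 1.15
position: [0.5443, 0.3134, 0.1547]
tool_rot: [-0.704, -0.068, 0.068, 0.704]
ft_force: [-0.1, 0.4, -0.7]
grip_width: 0.0523
```

Request:
arm_command --plan '[[[0,0,0],0.3],[[0,0,0],0.3]]'

```text
time: 1.35
position: [0.543, 0.3136, 0.1542]
tool_rot: [0.703, 0.076, -0.078, -0.703]
ft_force: [-0.6, 0.4, 0.2]
grip_width: 0.0526
```

```bash
python3 - <<'E'
from h import *
st(); c=snap('wrist','w1'); c=snap('top','t1')
E
```

```text
t 1.35 pos [0.543  0.3136 0.1542] jaw 102.44 yax [-0.003 -0.001 -1.   ] F [-0.6  0.4  0.2] M [0.05 0.07 0.04] w 0.0526
```

View pics/w1.png

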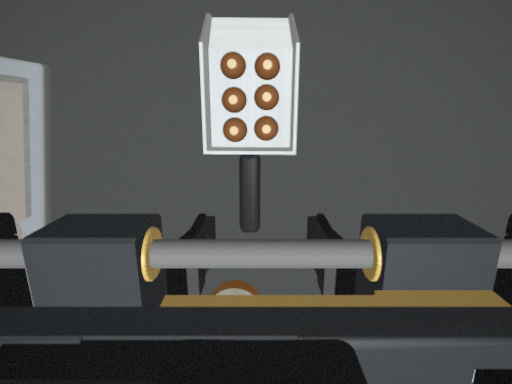

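View pics/t1.png

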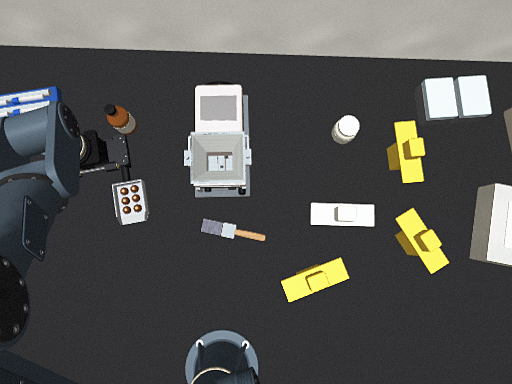

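```bash
python3 - <<'E'
from h import *
c=load('w1')
e=ray(c,(250,230),.030); b=ray(c,(250.5,155),.036); print(e,b)
bl,br=ray(c,(204,152),.034),ray(c,(297,152),.034); print(bl,br,np.degrees(np.arctan2(*(br-bl)[:2])))
print(np.degrees(np.arctan2((e-b)[1],(e-b)[0])), np.linalg.norm(e-b))
u=(e-b)/np.linalg.norm(e-b); print(b+u*0.037, (bl+br)/2+u*.037)
E
```

```text
[0.59578105 0.31385611 0.03      ] [0.52004834 0.29869657 0.036     ]
[0.52686247 0.25572003 0.034     ] [0.50833815 0.3405199  0.034     ] -12.32255067251515
11.319385998595934 0.07746776437288161
[0.55621965 0.30593704 0.03313429] [0.55377162 0.30536043 0.03113429]
```

Request:
arm_command --plan '[[[0.5,-0.34,-1],0],[[0.5,-0.34,-2.5],0],[[0.5,-0.34,-4],0],[[0.5,-0.34,-5.3],0],[[0.5,-0.34,-5.75],0]]'

```text
time: 1.95
position: [0.5523, 0.3071, 0.0095]
tool_rot: [0.703, 0.076, -0.08, -0.702]
ft_force: [-0.6, -0.5, -0.1]
grip_width: 0.0521
```

Request:
arm_command --plan '[[[0,0,0],0],[[0,0,0],0],[[0,0,0],0],[[0,0,0],0],[[0,0,0],0]]' --fingers -1 --force 55

```text
time: 2.45
position: [0.5563, 0.3065, 0.0131]
tool_rot: [-0.703, -0.078, 0.077, 0.703]
ft_force: [0.7, -1.8, -0.7]
grip_width: 0.02
```

```bash
python3 - <<'E'
from h import *
st(); c=snap('wrist','w2')
E
```

```text
t 2.45 pos [0.5563 0.3065 0.0131] jaw 102.58 yax [ 0.002  0.001 -1.   ] F [ 0.7 -1.8 -0.7] M [-0.08 -0.08 -0.05] w 0.02
```

View pics/w2.png

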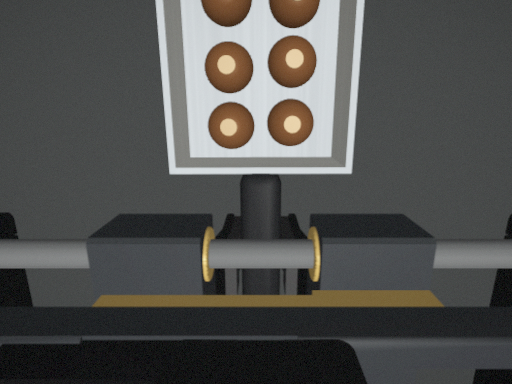

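Request:
arm_command --plan '[[[0,0,0.3],0],[[0,0,0.7],0],[[0,0,1.2],0],[[0,0,1.6],0],[[0,0,2],0]]'

```text
time: 3.0
position: [0.5557, 0.3064, 0.063]
tool_rot: [-0.703, -0.078, 0.077, 0.703]
ft_force: [0.2, -0.3, -3.7]
grip_width: 0.0197
```

```bash
python3 - <<'E'
from h import *
st(); c=snap('wrist','w3'); c=snap('scene','s3');cv2.imwrite('pics/s3z.png',cv2.resize(c['pixels'][190:320,290:450,::-1],(640,520),interpolation=cv2.INTER_CUBIC))
E
```

```text
t 3.0 pos [0.5557 0.3064 0.063 ] jaw 102.57 yax [ 0.001  0.    -1.   ] F [ 0.2 -0.3 -3.7] M [ 0.07 -0.1   0.02] w 0.0197
```

View pics/w3.png

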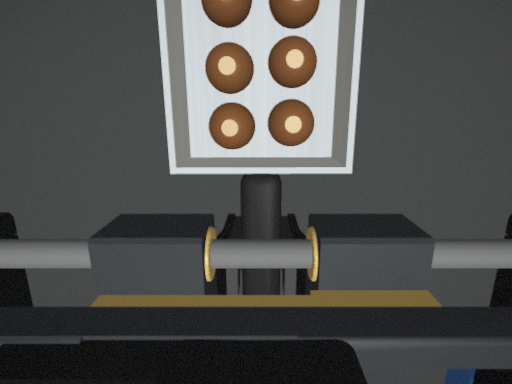

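View pics/s3z.png

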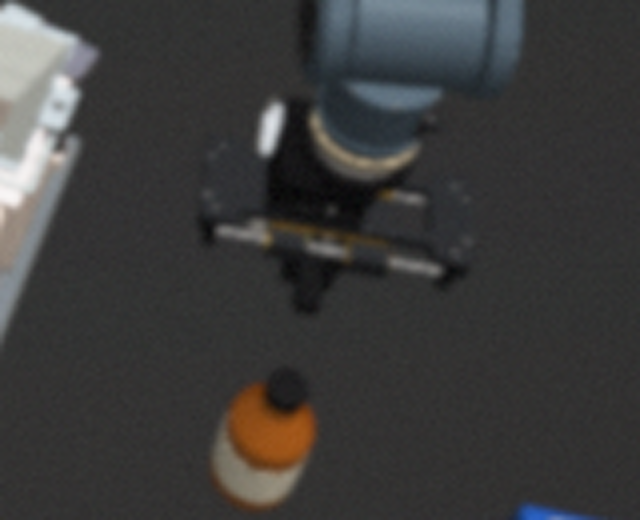

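Request:
arm_command --plan '[[[0,0,1],0],[[0,0,2.3],0],[[0,0,3.9],0],[[0,0,5.5],0],[[0,0,6.6],0]]'

```text
time: 3.6
position: [0.5561, 0.3065, 0.2295]
tool_rot: [-0.703, -0.078, 0.076, 0.703]
ft_force: [0.9, 0.6, -2.9]
grip_width: 0.0194
```

Request:
arm_command --plan '[[[0.2,-0.6,0],0],[[0.6,-1.6,0],-0.2],[[1.2,-2.8,0],-0.5],[[1.8,-4,0],-0.8],[[2.4,-5.2,0],-1.1]]'

```text
time: 4.1
position: [0.6147, 0.174, 0.2243]
tool_rot: [0.706, 0.042, -0.045, -0.706]
ft_force: [0.4, -0.7, -2.1]
grip_width: 0.0192
```

Request:
arm_command --plan '[[[0.6,-1.2,0],-0.3],[[1.2,-2.4,0],-0.5],[[1.8,-3.6,0],-0.8],[[2.4,-4.6,0],-1],[[3,-5.4,0],-1]]'

```text
time: 4.6
position: [0.6896, 0.0383, 0.2239]
tool_rot: [0.707, 0.01, -0.014, -0.707]
ft_force: [0.1, -0.6, -2.9]
grip_width: 0.0195
```

Request:
arm_command --plan '[[[0.5,-0.5,0],0],[[0.9,-0.65,0],0],[[1.2,-0.65,0],0],[[1.3,-0.65,0],0],[[1.3,-0.65,0],0]]'

```text
time: 5.1
position: [0.7227, 0.026, 0.2261]
tool_rot: [-0.707, -0.013, 0.014, 0.707]
ft_force: [0.2, 0.1, -3.4]
grip_width: 0.0194
```

```bash
python3 - <<'E'
from h import *
st(); c=snap('wrist','w4'); c=snap('top','t4'); c=snap('scene','s4')
E
```

```text
t 5.1 pos [0.7227 0.026  0.2261] jaw 92.13 yax [-0.001  0.    -1.   ] F [ 0.2  0.1 -3.4] M [ 0.09 -0.18  0.02] w 0.0194
```

View pics/w4.png

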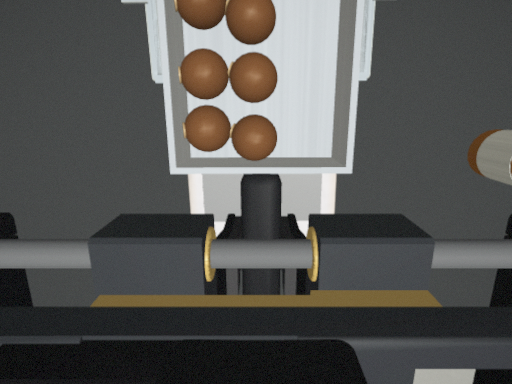

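View pics/s4.png

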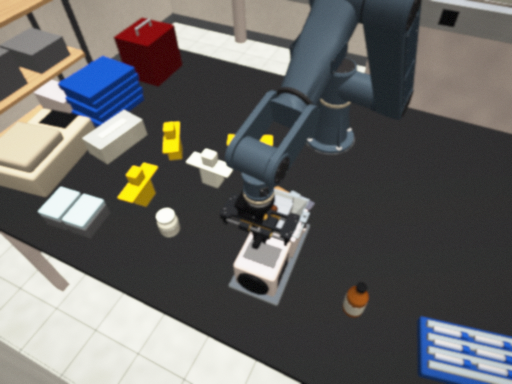

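View pics/t4.png

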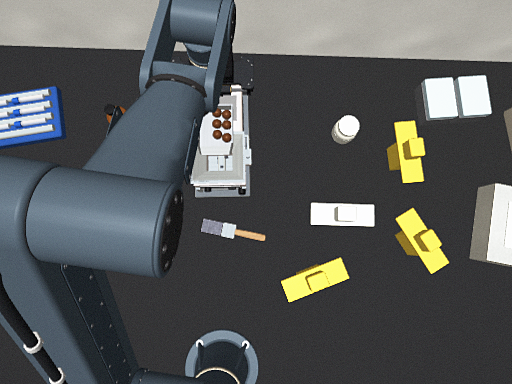

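Request:
arm_command --plan '[[[0,0,-0.5],0],[[0,0,-1],0],[[0,0,-1.25],0],[[0,0,-1.25],0]]'

```text
time: 5.65
position: [0.7215, 0.0252, 0.1929]
tool_rot: [-0.707, -0.011, 0.014, 0.707]
ft_force: [-1.5, 0.8, -2.9]
grip_width: 0.0197
```

Request:
arm_command --plan '[[[0,0,0],0],[[0,0,0],0],[[0,0,0],0]]' --force 12

```text
time: 5.95
position: [0.7234, 0.0249, 0.1962]
tool_rot: [0.707, 0.013, -0.012, -0.707]
ft_force: [0.0, -0.8, -1.6]
grip_width: 0.0194
```

```bash
python3 - <<'E'
from h import *
st(); c=snap('wrist','w5')
E
```

```text
t 5.95 pos [0.7234 0.0249 0.1962] jaw 92.07 yax [ 0.001 -0.    -1.   ] F [ 0.  -0.8 -1.6] M [ 0.01 -0.1   0.04] w 0.0194
```

View pics/w5.png

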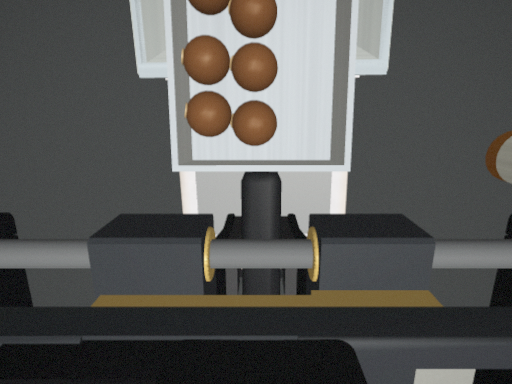

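Request:
arm_command --plan '[[[0,0,0.2],0],[[0,0,0.4],0],[[-0.1,0,0.6],0],[[-0.1,0,0.8],0],[[-0.1,0,0.8],0]]'

```text
time: 6.5
position: [0.7211, 0.025, 0.217]
tool_rot: [0.707, 0.014, -0.012, -0.707]
ft_force: [0.9, -0.2, -0.7]
grip_width: 0.0203
```

```bash
python3 - <<'E'
from h import *
st(); c=snap('wrist','w6')
E
```

```text
t 6.5 pos [0.7211 0.025  0.217 ] jaw 92.08 yax [ 0.002 -0.    -1.   ] F [ 0.9 -0.2 -0.7] M [ 0.01 -0.07  0.04] w 0.0203
```

View pics/w6.png

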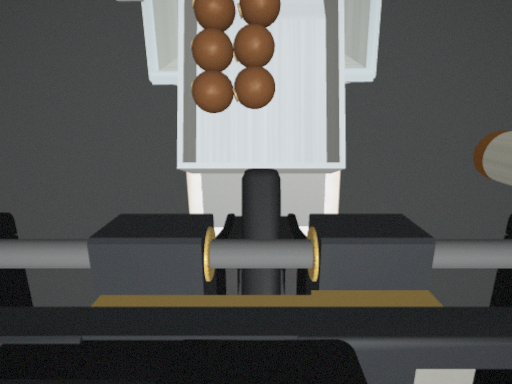

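Request:
arm_command --plan '[[[-0.3,0,0.1],0],[[-0.6,0,0.2],0],[[-0.9,0,0.3],0],[[-1,0,0.4],0],[[-1,0,0.5],0]]'

```text
time: 7.05
position: [0.6947, 0.0251, 0.2281]
tool_rot: [-0.707, -0.013, 0.013, 0.707]
ft_force: [0.2, 0.1, -1.5]
grip_width: 0.0198
```

```bash
python3 - <<'E'
from h import *
st(); c=snap('wrist','w7'); c=snap('top','t7');cv2.imwrite('pics/t7z.png',cv2.resize(c['pixels'][70:210,160:290,::-1],(520,560),interpolation=cv2.INTER_CUBIC))
E
```

```text
t 7.05 pos [0.6947 0.0251 0.2281] jaw 92.08 yax [-0.001  0.    -1.   ] F [ 0.2  0.1 -1.5] M [ 0.05 -0.08  0.01] w 0.0198
```

View pics/w7.png

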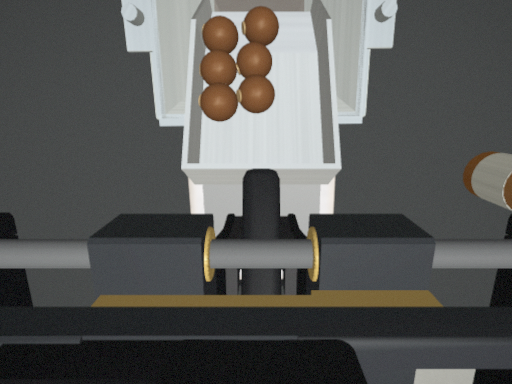

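View pics/t7z.png

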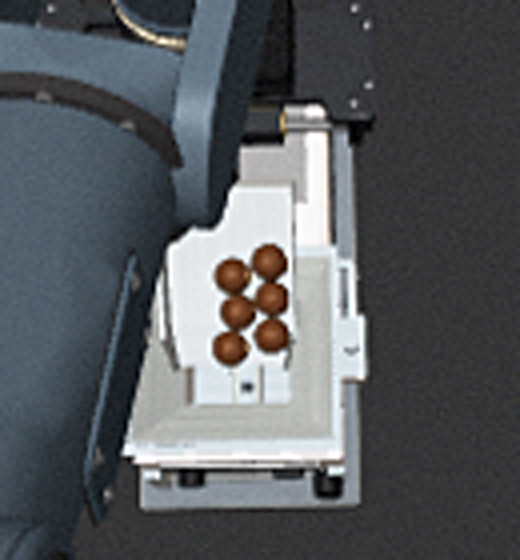

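Request:
arm_command --plan '[[[0,0,0.1],0],[[-0.1,0,0.2],0],[[-0.2,0,0.3],0],[[-0.3,0,0.4],0],[[-0.4,0,0.5],0]]'

```text
time: 7.65
position: [0.6853, 0.025, 0.2408]
tool_rot: [0.707, 0.013, -0.013, -0.707]
ft_force: [-0.2, -0.1, -2.6]
grip_width: 0.0195
```

```bash
python3 - <<'E'
from h import *
st(); c=snap('wrist','w8'); c=snap('top','t8');cv2.imwrite('pics/t8z.png',cv2.resize(c['pixels'][70:210,160:290,::-1],(520,560),interpolation=cv2.INTER_CUBIC))
E
```

```text
t 7.65 pos [0.6853 0.025  0.2408] jaw 92.07 yax [ 0. -0. -1.] F [-0.2 -0.1 -2.6] M [-0.01 -0.1   0.01] w 0.0195
```

View pics/w8.png

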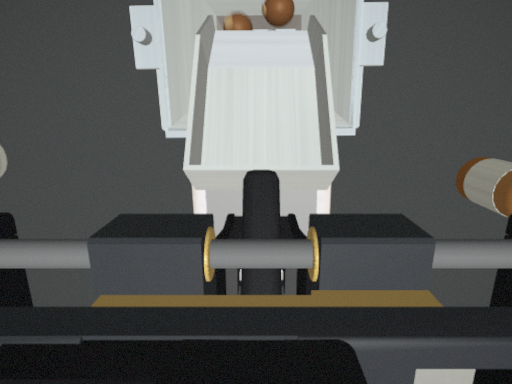

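View pics/t8z.png

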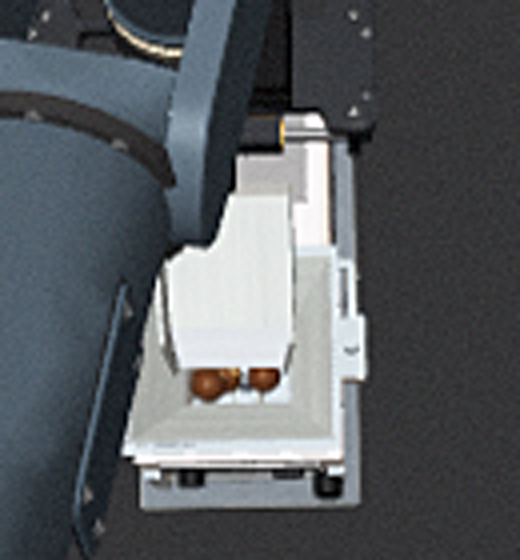

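Request:
arm_command --plan '[[[0,0,0],0],[[0,0,0],0],[[0,0,0.8],0],[[0,0,2],0],[[0,0,3],0]]' --force 50

```text
time: 8.25
position: [0.6857, 0.025, 0.3163]
tool_rot: [-0.707, -0.013, 0.013, 0.707]
ft_force: [0.6, -0.5, -1.8]
grip_width: 0.0193
```

```bash
python3 - <<'E'
from h import *
st(); c=snap('wrist','w9'); c=snap('top','t9');cv2.imwrite('pics/t9z.png',cv2.resize(c['pixels'][70:210,160:290,::-1],(520,560),interpolation=cv2.INTER_CUBIC))
E
```

```text
t 8.25 pos [0.6857 0.025  0.3163] jaw 92.07 yax [-0.  0. -1.] F [ 0.6 -0.5 -1.8] M [ 0.03 -0.07  0.01] w 0.0193
```

View pics/w9.png

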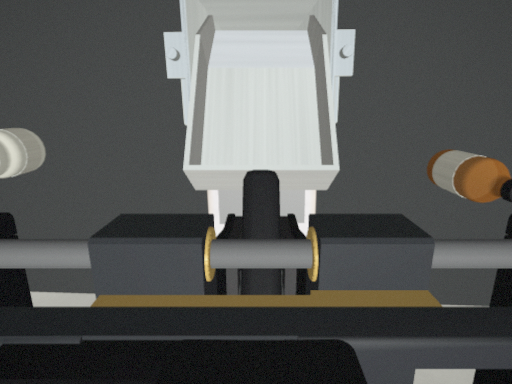

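View pics/t9z.png

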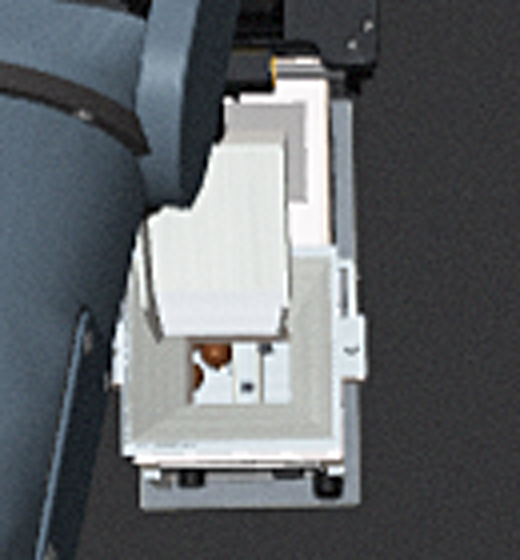

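Request:
arm_command --plan '[[[-0.8,1.6,0],0],[[-1.6,3.2,0],0],[[-2.4,4.8,0],0],[[-3.2,6.4,0],0],[[-4,8,0],0]]'

```text
time: 8.85
position: [0.5838, 0.2262, 0.3136]
tool_rot: [0.707, 0.012, -0.014, -0.707]
ft_force: [1.3, 1.1, -1.9]
grip_width: 0.0196
```

Request:
arm_command --plan '[[[-0.8,1.6,-1],0],[[-1.6,3,-2.6],0],[[-1.6,3,-4.4],0],[[-1.6,3,-6.2],0],[[-1.6,3,-8],0]]'

```text
time: 9.35
position: [0.5438, 0.3004, 0.1125]
tool_rot: [0.707, 0.013, -0.014, -0.707]
ft_force: [0.5, -0.6, -3.0]
grip_width: 0.0195
```

```bash
python3 - <<'E'
from h import *
st(); c=snap('top','t10'); c=snap('wrist','w10')
E
```

```text
t 9.35 pos [0.5438 0.3004 0.1125] jaw 92.16 yax [-0.002 -0.001 -1.   ] F [ 0.5 -0.6 -3. ] M [ 0.03 -0.14  0.03] w 0.0195
```

View pics/t10.png

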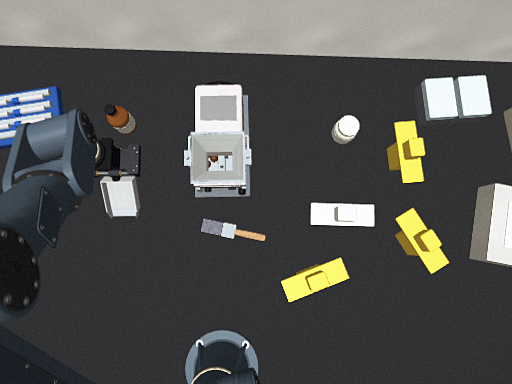

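View pics/w10.png

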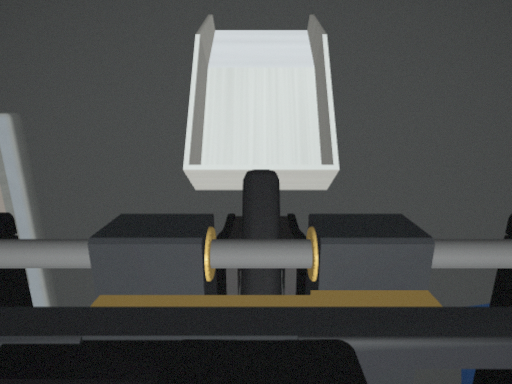

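Request:
arm_command --plan '[[[0,0,-0.5],0],[[0,0,-1],0],[[0,0,-1.4],0],[[0,0,-1.8],0],[[0,0,-2.2],0]]' --force 8

```text
time: 9.95
position: [0.5469, 0.3003, 0.0612]
tool_rot: [-0.707, -0.014, 0.012, 0.707]
ft_force: [2.1, 0.5, 0.1]
grip_width: 0.0198
```

Request:
arm_command --plan '[[[0,0,-0.4],0],[[0,0,-0.8],0],[[0,0,-1.2],0],[[0,0,-1.5],0],[[0,0,-1.7],0]]'

```text
time: 10.45
position: [0.5449, 0.2999, 0.0168]
tool_rot: [0.707, 0.012, -0.013, -0.707]
ft_force: [0.2, -0.9, -0.6]
grip_width: 0.0198
```

```bash
python3 - <<'E'
from h import *
st(); c=snap('wrist','w11')
E
```

```text
t 10.45 pos [0.5449 0.2999 0.0168] jaw 92.07 yax [-0.001 -0.    -1.   ] F [ 0.2 -0.9 -0.6] M [ 0.   -0.08 -0.04] w 0.0198
```

View pics/w11.png

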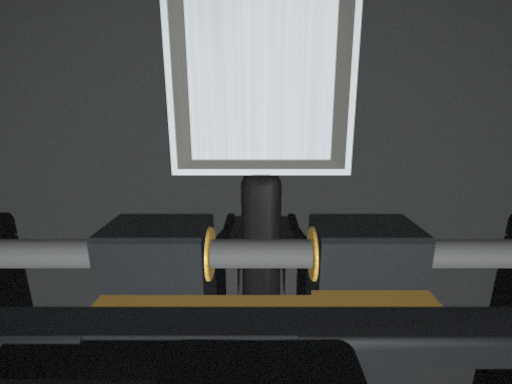

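Request:
arm_command --plan '[[[0,0,-0.12],0],[[0,0,-0.12],0]]'

```text
time: 10.7
position: [0.545, 0.2999, 0.0147]
tool_rot: [0.707, 0.012, -0.013, -0.707]
ft_force: [-0.1, 0.3, -2.4]
grip_width: 0.0198
```

Request:
arm_command --plan '[[[0,0,0],0],[[0,0,0],0],[[0,0,0],0]]' --fingers 0.2

```text
time: 11.0
position: [0.5457, 0.3001, 0.0153]
tool_rot: [-0.707, -0.013, 0.013, 0.707]
ft_force: [-0.8, -0.2, 0.5]
grip_width: 0.0361
```

Request:
arm_command --plan '[[[0,0,1],0],[[0,0,2.8],0],[[0,0,4.8],0],[[0,0,6.8],0],[[0,-0.5,8.8],0]]'

```text
time: 11.5
position: [0.5452, 0.2888, 0.236]
tool_rot: [-0.707, -0.014, 0.013, 0.707]
ft_force: [0.7, -0.1, -0.2]
grip_width: 0.0518
```

```bash
python3 - <<'E'
from h import *
st(); c=snap('wrist','w12'); c=snap('scene','s12')
E
```

```text
t 11.5 pos [0.5452 0.2888 0.236 ] jaw 92.16 yax [ 0.001  0.001 -1.   ] F [ 0.7 -0.1 -0.2] M [ 0.03 -0.06 -0.02] w 0.0518
```

View pics/w12.png

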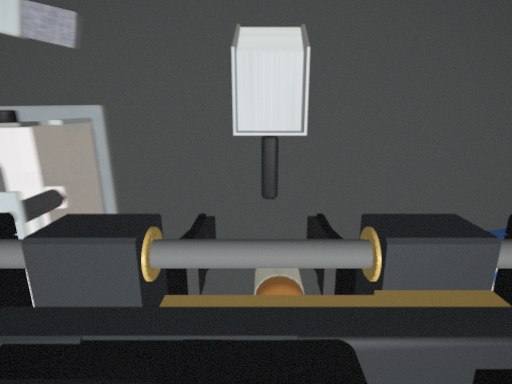

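View pics/s12.png

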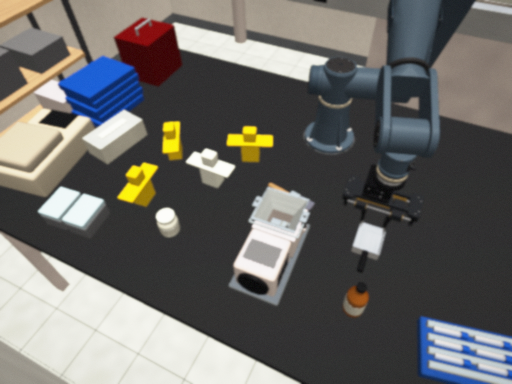

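Request:
arm_command --plan '[[[0.8,-1.7,0.6],0],[[1.6,-3.4,1.2],0],[[2.4,-5.1,1.8],0],[[3.2,-6.8,2.4],0],[[4,-8.5,3],0]]'

```text
time: 12.1
position: [0.6456, 0.0738, 0.3085]
tool_rot: [-0.707, -0.012, 0.013, 0.707]
ft_force: [0.5, -0.6, 0.1]
grip_width: 0.052
```

Request:
arm_command --plan '[[[0.6,-1.5,0.5],0],[[0.8,-2.2,0.6],0],[[0.8,-2.2,0.6],0],[[0.8,-2.2,0.6],0]]'

```text
time: 12.5
position: [0.6643, 0.0215, 0.3221]
tool_rot: [-0.706, -0.012, 0.014, 0.708]
ft_force: [-0.3, 0.2, 0.0]
grip_width: 0.0521
```

```bash
python3 - <<'E'
from h import *
st(); c=snap('wrist','w13'); c=snap('top','t13')
E
```

```text
t 12.5 pos [0.6643 0.0215 0.3221] jaw 92.07 yax [-0.003  0.002 -1.   ] F [-0.3  0.2  0. ] M [0.   0.07 0.02] w 0.0521
```

View pics/w13.png

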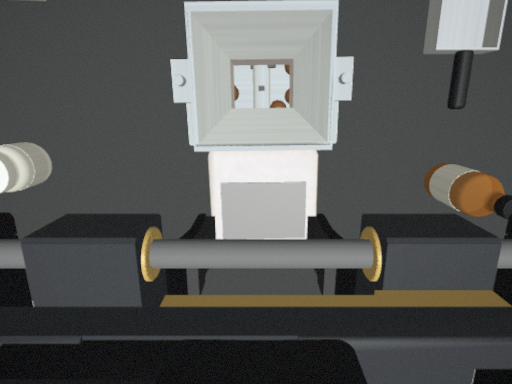

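```bash
python3 - <<'E'
from h import *
c=load('w13');im=c['pixels'][:,:,::-1]
a=cv2.resize(im[0:155,165:360],(780,620)[:2],interpolation=cv2.INTER_CUBIC);cv2.imwrite('pics/w13z.png',a[:600])
E
```

```text
(no output)
```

View pics/w13z.png

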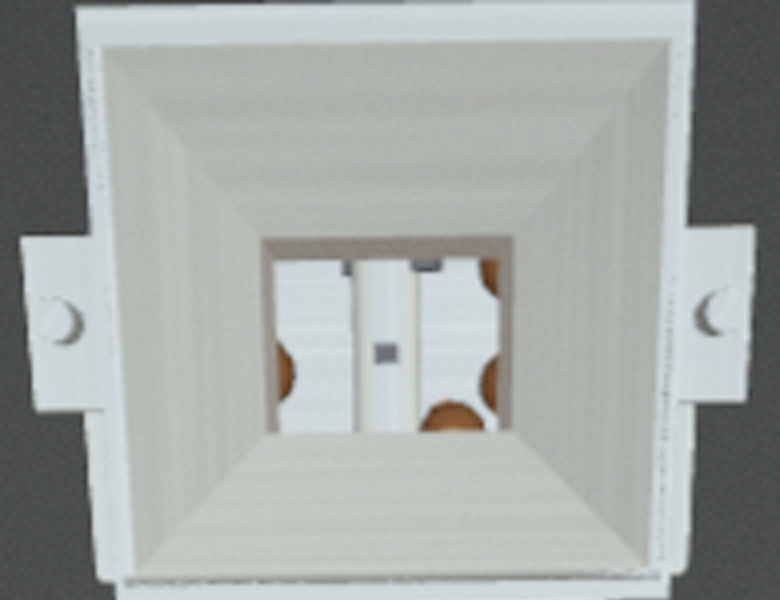

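```bash
python3 - <<'E'
from h import *
def an(c,pts,z,o,s=4,n=''):
    P=np.array([ray(c,np.array(p)/s+o-0.375,z)[:2] for p in pts]); 
    print(n,P.round(4).tolist(),'ctr',P.mean(0).round(4)); return P
c=load('w13');o=np.array([165,0])
P=an(c,((262,237),(513,237),(520,433),(268,433)),.125,o,n='throat')
ang=lambda d:np.degrees(np.arctan2(d[1],d[0]))
print([ang(P[1]-P[0])-90,ang(P[2]-P[3])-90,ang(P[3]-P[0]),ang(P[2]-P[1])])
P=an(c,((103,45),(670,38),(648,570),(135,577)),.175,o,n='rim in')
print([ang(P[1]-P[0])-90,ang(P[2]-P[3])-90,ang(P[3]-P[0]),ang(P[2]-P[1])])
P=an(c,((58,322),(720,312)),.187,o,n='pins');print(ang(P[1]-P[0])-90)
E
```

```text
throat [[0.5452, -0.0161], [0.5428, 0.053], [0.595, 0.0582], [0.5974, -0.0139]] ctr [0.5701 0.0203]
[np.float64(1.9797121145992804), np.float64(1.9608204785519234), np.float64(2.396683614520829), np.float64(5.662123153763329)]
rim in [[0.5126, -0.048], [0.5067, 0.0816], [0.6276, 0.0873], [0.6338, -0.0427]] ctr [0.5702 0.0195]
[np.float64(2.6324681156569483), np.float64(2.724952471837355), np.float64(2.4764397470709403), np.float64(2.6796535055953035)]
pins [[0.574, -0.0572], [0.5665, 0.096]] ctr [0.5703 0.0194]
2.791108955223052
```

Request:
arm_command --plan '[[[-0.8,-1.5,0],-1.6],[[-1.6,-3,0],-3.2],[[-2.4,-4.5,0],-4.8],[[-3.2,-6,0],-6.4],[[-4,-7.5,0],-8]]'

```text
time: 13.1
position: [0.5644, -0.1659, 0.3231]
tool_rot: [-0.668, 0.231, -0.23, 0.669]
ft_force: [-0.5, -0.5, -0.6]
grip_width: 0.0528
```

Request:
arm_command --plan '[[[-0.8,-1.5,0],-1.6],[[-1.6,-3,0],-3.2],[[-2.4,-4.5,0],-4.8],[[-3.2,-6,0],-6.4],[[-4,-7.5,0],-8]]'

```text
time: 13.6
position: [0.4652, -0.3537, 0.3232]
tool_rot: [-0.549, 0.446, -0.445, 0.549]
ft_force: [0.9, 0.2, -0.2]
grip_width: 0.0521
```

Request:
arm_command --plan '[[[-0.8,-1.5,0],-1.4],[[-1.1,-2,0],-2.4],[[-1.1,-2,0],-2.4],[[-1.1,-2,0],-2.4]]' --fingers 0.7

```text
time: 14.0
position: [0.4386, -0.4027, 0.3231]
tool_rot: [-0.501, 0.499, -0.498, 0.502]
ft_force: [-0.2, 0.4, 0.7]
grip_width: 0.0714
```

```bash
python3 - <<'E'
from h import *
st(); c=snap('wrist','w14'); c=snap('top','t14')
a=cv2.resize(c['pixels'][85:235,160:290,::-1],(520,600),interpolation=cv2.INTER_CUBIC);cv2.imwrite('pics/t14z.png',a)
E
```

```text
t 14.0 pos [ 0.4386 -0.4027  0.3231] jaw 0.26 yax [-0.     0.002 -1.   ] F [-0.2  0.4  0.7] M [-0.07  0.09 -0.03] w 0.0714
```

View pics/w14.png

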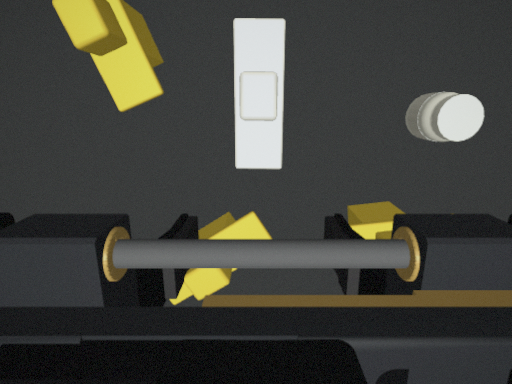

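View pics/t14z.png

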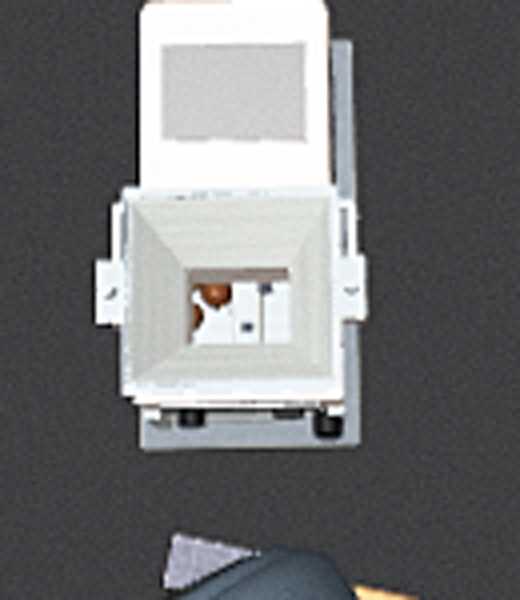

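```bash
python3 - <<'E'
from h import *
c=load('w14');im=c['pixels']; 
m=(im.min(2)>150).astype(np.uint8); m[:,:200]=0; m[:,330:]=0; m[180:]=0
n=max(cv2.findContours(m,0,1)[0],key=cv2.contourArea); b=cv2.boxPoints(cv2.minAreaRect(n)); print(b,cv2.minAreaRect(n))
P=np.array([ray(c,p,.100)[:2] for p in b]); print(P.round(4),P.mean(0))
for i in range(4):
    d=P[(i+1)%4]-P[i]; print(np.linalg.norm(d).round(4),np.degrees(np.arctan2(d[1],d[0])).round(2))
a=cv2.resize(im[0:180,200:320,::-1],(400,600),interpolation=cv2.INTER_CUBIC);cv2.imwrite('pics/w14z.png',a)
G=[ray(c,p,.152)[:2] for p in((240,71),(277.5,71),(277.5,120),(240,120))]; print(np.array(G).round(4),np.mean(G,0))
E
```

```text
[[233.  18.]
 [284.  18.]
 [284. 168.]
 [233. 168.]] ((258.5, 93.0), (150.0, 51.0), 90.0)
[[ 0.4068 -0.2347]
 [ 0.4652 -0.2345]
 [ 0.4689 -0.4091]
 [ 0.4032 -0.4093]] [ 0.4360216  -0.32189382]
0.0584 0.16
0.1747 -88.76
0.0657 -179.86
0.1747 88.84
[[ 0.4173 -0.2974]
 [ 0.4559 -0.2973]
 [ 0.4568 -0.3467]
 [ 0.4165 -0.3469]] [ 0.43662645 -0.3220932 ]
```

View pics/w14z.png

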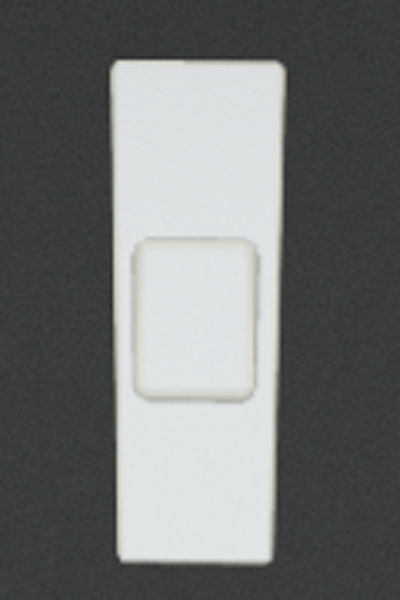

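Request:
arm_command --plan '[[[-0.1,1.5,-0.5],0],[[-0.1,3.25,-2],0],[[-0.1,3.25,-3.5],0],[[-0.1,3.25,-5],0],[[-0.1,3.25,-6.5],0]]'

```text
time: 14.6
position: [0.4365, -0.3211, 0.1603]
tool_rot: [-0.501, 0.498, -0.499, 0.502]
ft_force: [0.7, 0.3, 0.1]
grip_width: 0.0741
```

Request:
arm_command --plan '[[[0,0,-1],0],[[0,0,-1.8],0],[[0,0,-2.15],0],[[0,0,-2.15],0]]'

```text
time: 15.0
position: [0.4356, -0.3218, 0.1064]
tool_rot: [-0.501, 0.5, -0.498, 0.501]
ft_force: [-0.6, 0.2, 0.5]
grip_width: 0.0741
```

Request:
arm_command --plan '[[[0,0,0],0],[[0,0,0],0],[[0,0,0],0],[[0,0,0],0],[[0,0,0],0]]' --fingers -1 --force 50

```text
time: 15.5
position: [0.4356, -0.3236, 0.1077]
tool_rot: [0.5, -0.499, 0.5, -0.5]
ft_force: [0.0, -0.5, -0.7]
grip_width: 0.0417
```

```bash
python3 - <<'E'
from h import *
st(); c=snap('wrist','w15')
E
```

```text
t 15.5 pos [ 0.4356 -0.3236  0.1077] jaw 0.07 yax [ 0.001 -0.001 -1.   ] F [ 0.  -0.5 -0.7] M [-0.1   0.01 -0.01] w 0.0417
```

View pics/w15.png

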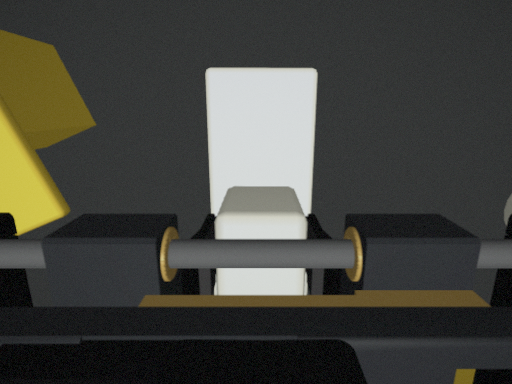

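Request:
arm_command --plan '[[[0,0,0],0],[[0,0,0],0],[[0,0,0.5],0],[[0,0,1.2],0],[[0,0,2],0]]'

```text
time: 16.05
position: [0.4348, -0.3226, 0.1573]
tool_rot: [-0.5, 0.501, -0.499, 0.5]
ft_force: [0.3, -0.4, -2.1]
grip_width: 0.0394
```

```bash
python3 - <<'E'
from h import *
c=load('w15'); print(ray(c,(261,69.5),.100)); print([ray(c,p,.1)[:2] for p in((207.5,70),(315.5,70))])
o,a=st(); c=snap('wrist','w16'); im=c['pixels']; print([ray(c,(261,np.argmax(im[:,261].min(1)>120)-.5),o['position'][2]-.0075+0.0) ]); print(np.argmax(im[:,261].min(1)>120))
E
```

```text
[ 0.43604178 -0.23555608  0.1       ]
[array([ 0.40787146, -0.23578619]), array([ 0.46475313, -0.23582096])]
t 16.05 pos [ 0.4348 -0.3226  0.1573] jaw 0.07 yax [-0.002  0.002 -1.   ] F [ 0.3 -0.4 -2.1] M [-0.12  0.03 -0.05] w 0.0394
[array([ 0.43523247, -0.23356996,  0.14979384])]
68
```

View pics/w16.png

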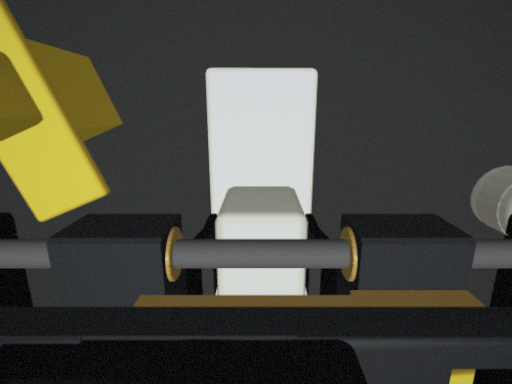

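Request:
arm_command --plan '[[[0,0,1.2],0],[[0,0,2.8],0],[[0,0,4.6],0.1],[[0.3,0.8,6],0.2],[[0.8,2,6.5],0.48]]'

```text
time: 16.6
position: [0.4567, -0.2755, 0.3237]
tool_rot: [0.51, -0.487, 0.493, -0.51]
ft_force: [1.1, 0.6, -2.4]
grip_width: 0.0396
```

Request:
arm_command --plan '[[[0.7,1.8,0],0],[[1.4,3.6,0],0],[[2.1,5.4,0],0],[[2.8,7.2,0],0],[[3.4,8.8,0],0]]'

```text
time: 17.1
position: [0.5404, -0.0509, 0.3193]
tool_rot: [0.511, -0.489, 0.489, -0.511]
ft_force: [-0.1, -0.0, -2.7]
grip_width: 0.0398
```

Request:
arm_command --plan '[[[0.5,1.4,0],0],[[0.9,2.4,0],0],[[1.16,2.9,0],0],[[1.16,2.9,0],0],[[1.16,2.9,0],0]]'

```text
time: 17.6
position: [0.569, 0.0183, 0.3193]
tool_rot: [0.511, -0.489, 0.489, -0.51]
ft_force: [-0.7, 0.7, -2.5]
grip_width: 0.0395
```

```bash
python3 - <<'E'
from h import *
st(); c=snap('wrist','w17'); c=snap('top','t17'); c=snap('scene','s17')
a=cv2.resize(c['pixels'][120:270,200:350,::-1],(600,600),interpolation=cv2.INTER_CUBIC);cv2.imwrite('pics/s17z.png',a)
E
```

```text
t 17.6 pos [0.569  0.0183 0.3193] jaw 2.47 yax [-0.001 -0.001 -1.   ] F [-0.7  0.7 -2.5] M [-0.15  0.06  0.01] w 0.0395
```

View pics/w17.png

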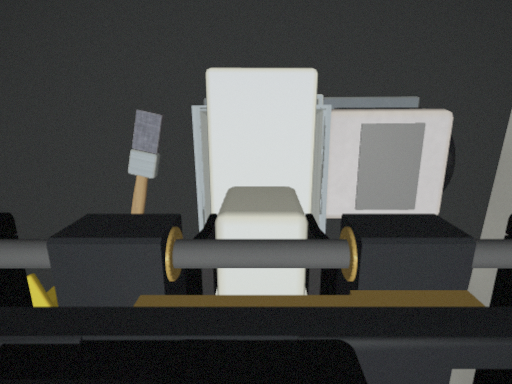

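View pics/s17z.png

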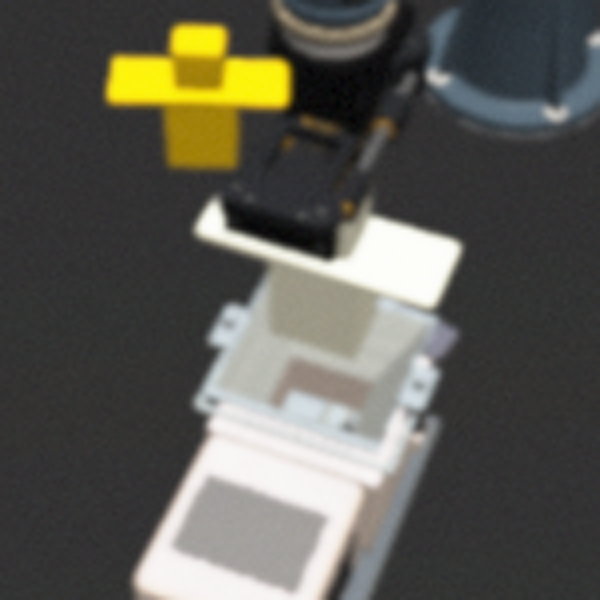

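View pics/t17.png

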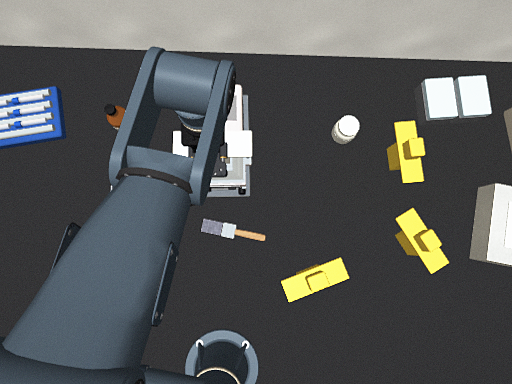

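```bash
python3 - <<'E'
from h import *
c=load('w17');a=cv2.resize(c['pixels'][60:240,170:350,::-1],(600,600),interpolation=cv2.INTER_CUBIC);cv2.imwrite('pics/w17z.png',a)
E
```

```text
(no output)
```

View pics/w17z.png

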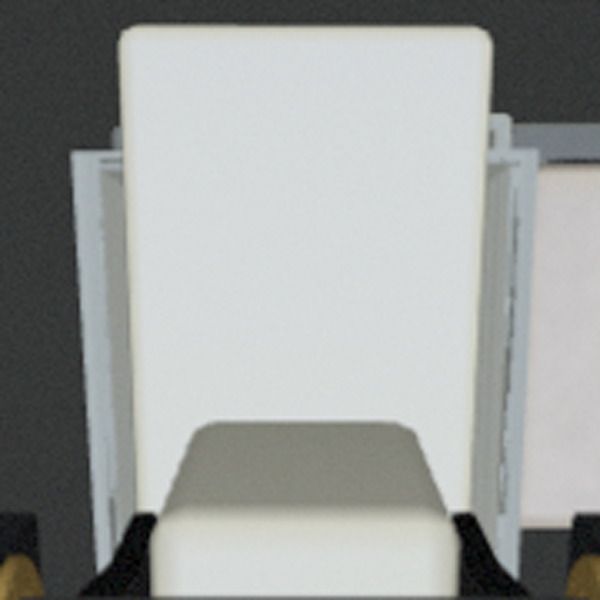

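```bash
python3 - <<'E'
from h import *
c=load('w17')
f=lambda x,y,z: ray(c,np.array([x,y])/3.3333+[170-.35,60-.35],z)[:2]
L=f(70,150,.175),f(103,570,.175); R=f(540,150,.175),f(520,570,.175)
print(L,R); ang=lambda d:np.degrees(np.arctan2(d[1],d[0]))-90
print(ang(L[0]-L[1]),ang(R[0]-R[1])); print('mid',(L[0]+R[0])/2,(L[1]+R[1])/2, ang(L[0]-R[0])-90)
o,_=st(); zb=.3193-.0075
B=[f(118,30,zb),f(492,30,zb),f(470,500,zb),f(138,500,zb)]; print('bar',np.round(B,4), ang(B[0]-B[3]),ang(B[1]-B[2]),(B[0]+B[1])/2,(B[2]+B[3])/2)
E
```

```text
(array([0.49798263, 0.08652665]), array([ 0.50644907, -0.04501952])) (array([0.63515239, 0.09217475]), array([ 0.64181945, -0.03941664]))
3.682532303547461 2.9004048628491716
mid [0.56656751 0.0893507 ] [ 0.57413426 -0.04221808] -357.6421242195973
t 17.75 pos [0.5691 0.0177 0.3196] jaw 2.36 yax [-0.001 -0.    -1.   ] F [-0.6 -0.4 -2.1] M [-0.18  0.09 -0.01] w 0.0398
bar [[0.5363 0.1054]
 [0.5952 0.1078]
 [0.5982 0.0298]
 [0.5395 0.0274]] 2.3031017958169144 2.183631725179012 [0.56578658 0.10661484] [0.56884393 0.02856983]
```

Request:
arm_command --plan '[[[0.05,0.04,-0.6],0.07],[[0.05,0.04,-1.4],0.07],[[0.05,0.04,-2.2],0.07],[[0.05,0.04,-2.8],0.07],[[0.05,0.04,-3.1],0.07]]'

```text
time: 18.25
position: [0.5697, 0.0191, 0.2408]
tool_rot: [0.512, -0.489, 0.487, -0.511]
ft_force: [-0.1, -0.5, -2.9]
grip_width: 0.0397
```

Request:
arm_command --plan '[[[0,0,-0.1],0],[[0,0,-0.2],0],[[0,0,-0.3],0],[[0,0,-0.4],0],[[0,0,-0.4],0]]'

```text
time: 18.75
position: [0.5707, 0.0202, 0.2323]
tool_rot: [-0.512, 0.487, -0.488, 0.512]
ft_force: [0.5, -0.3, -2.6]
grip_width: 0.0398
```

```bash
python3 - <<'E'
from h import *
st(); c=snap('wrist','w18');  c=snap('scene','s18')
a=cv2.resize(c['pixels'][120:270,200:350,::-1],(600,600),interpolation=cv2.INTER_CUBIC);cv2.imwrite('pics/s18z.png',a)
E
```

```text
t 18.75 pos [0.5707 0.0202 0.2323] jaw 2.83 yax [ 0. -0. -1.] F [ 0.5 -0.3 -2.6] M [-0.09 -0.01 -0.02] w 0.0398
```

View pics/s18z.png

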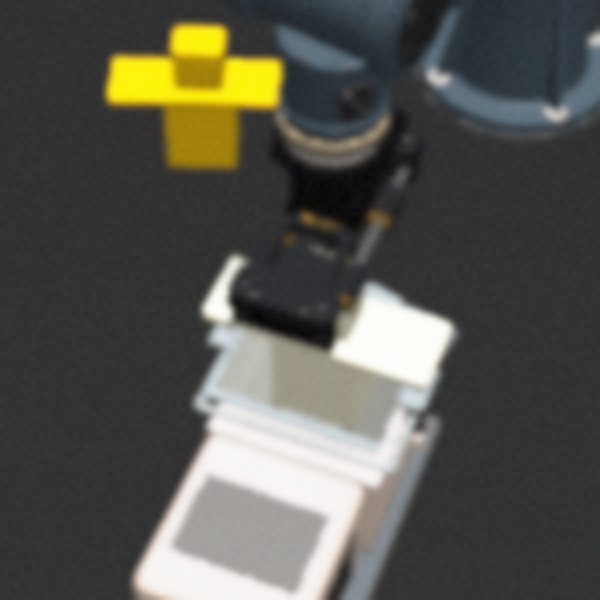

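View pics/w18.png

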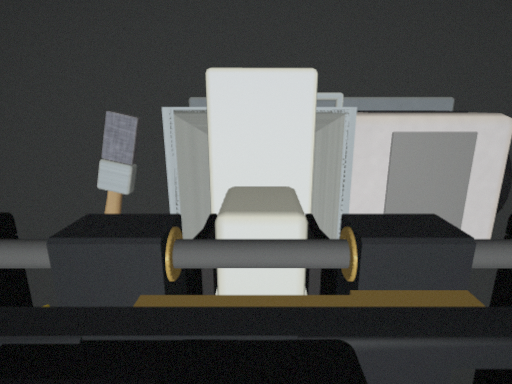

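Request:
arm_command --plan '[[[0,0,-0.06],0],[[0,0,-0.12],0],[[0,0,-0.18],0],[[0,0,-0.24],0],[[0,0,-0.3],0]]'

```text
time: 19.35
position: [0.5709, 0.0194, 0.2295]
tool_rot: [0.513, -0.486, 0.488, -0.512]
ft_force: [-8.9, -2.0, 29.8]
grip_width: 0.0398
```

```bash
python3 - <<'E'
from h import *
st()
E
```

```text
t 19.35 pos [0.5709 0.0194 0.2295] jaw 2.88 yax [ 0.002 -0.002 -1.   ] F [-8.9 -2.  29.8] M [-0.1   2.06  0.09] w 0.0398
```

Request:
arm_command --plan '[[[0,0,0.2],0],[[-0.06,0,0.3],0],[[-0.06,0,0.3],0]]'

```text
time: 19.65
position: [0.5691, 0.0204, 0.2321]
tool_rot: [-0.512, 0.488, -0.487, 0.512]
ft_force: [0.1, -0.1, -2.5]
grip_width: 0.0395
```

Request:
arm_command --plan '[[[0,0,-0.08],0],[[0,0,-0.14],0],[[0,0,-0.2],0],[[0,0,-0.25],0],[[0,0,-0.25],0]]'

```text
time: 20.15
position: [0.5694, 0.0194, 0.2254]
tool_rot: [0.513, -0.487, 0.488, -0.512]
ft_force: [0.6, -3.6, -2.9]
grip_width: 0.04
```

```bash
python3 - <<'E'
from h import *
st()
E
```

```text
t 20.15 pos [0.5694 0.0194 0.2254] jaw 2.84 yax [-0.    -0.001 -1.   ] F [ 0.6 -3.6 -2.9] M [-1.25 -0.22  0.01] w 0.04
```

Request:
arm_command --plan '[[[0,-0.03,-0.06],0],[[0,-0.03,-0.12],0],[[0,-0.03,-0.18],0],[[0,-0.03,-0.24],0],[[0,-0.03,-0.24],0]]'

```text
time: 20.65
position: [0.5693, 0.0193, 0.2198]
tool_rot: [0.512, -0.487, 0.488, -0.512]
ft_force: [0.9, -4.0, -2.9]
grip_width: 0.0398
```

```bash
python3 - <<'E'
from h import *
st()
E
```

```text
t 20.65 pos [0.5693 0.0193 0.2198] jaw 2.83 yax [ 0. -0. -1.] F [ 0.9 -4.  -2.9] M [-1.18 -0.12  0.09] w 0.0398
```

Request:
arm_command --plan '[[[0,-0.03,-0.1],0],[[0,-0.05,-0.2],0],[[0,-0.05,-0.3],0],[[0,-0.05,-0.4],0],[[0,-0.05,-0.4],0]]'

```text
time: 21.15
position: [0.5688, 0.0188, 0.2092]
tool_rot: [-0.512, 0.488, -0.487, 0.512]
ft_force: [-0.2, -0.3, -3.7]
grip_width: 0.0397
```

```bash
python3 - <<'E'
from h import *
st()
E
```

```text
t 21.15 pos [0.5688 0.0188 0.2092] jaw 2.81 yax [-0.001  0.001 -1.   ] F [-0.2 -0.3 -3.7] M [-0.31 -0.03  0.07] w 0.0397
```

Free in the throat now. Continue toward the pins (contact expected near TCP z = 0.204).

Request:
arm_command --plan '[[[0,0,-0.08],0],[[0,0,-0.16],0],[[0,0,-0.24],0],[[0,0,-0.32],0],[[0,0,-0.32],0]]'

```text
time: 21.65
position: [0.5691, 0.0185, 0.2024]
tool_rot: [-0.512, 0.488, -0.487, 0.512]
ft_force: [-2.1, 1.7, 3.5]
grip_width: 0.0392
```

```bash
python3 - <<'E'
from h import *
st()
E
```

```text
t 21.65 pos [0.5691 0.0185 0.2024] jaw 2.82 yax [-0.     0.001 -1.   ] F [-2.1  1.7  3.5] M [ 0.06  0.4  -0.04] w 0.0392
```

Request:
arm_command --plan '[[[0,0,-0.08],0],[[0,0,-0.16],0],[[0,0,-0.24],0],[[0,0,-0.28],0],[[0,0,-0.28],0]]' --force 60

```text
time: 22.15
position: [0.5691, 0.0185, 0.1965]
tool_rot: [-0.512, 0.488, -0.488, 0.512]
ft_force: [-3.6, 2.1, 10.1]
grip_width: 0.0396
```

```bash
python3 - <<'E'
from h import *
st(); c=snap('wrist','w19');  c=snap('scene','s19')
a=cv2.resize(c['pixels'][120:270,200:350,::-1],(600,600),interpolation=cv2.INTER_CUBIC);cv2.imwrite('pics/s19z.png',a)
E
```

```text
t 22.15 pos [0.5691 0.0185 0.1965] jaw 2.82 yax [ 0.  0. -1.] F [-3.6  2.1 10.1] M [ 0.12  0.79 -0.01] w 0.0396
```

View pics/s19z.png

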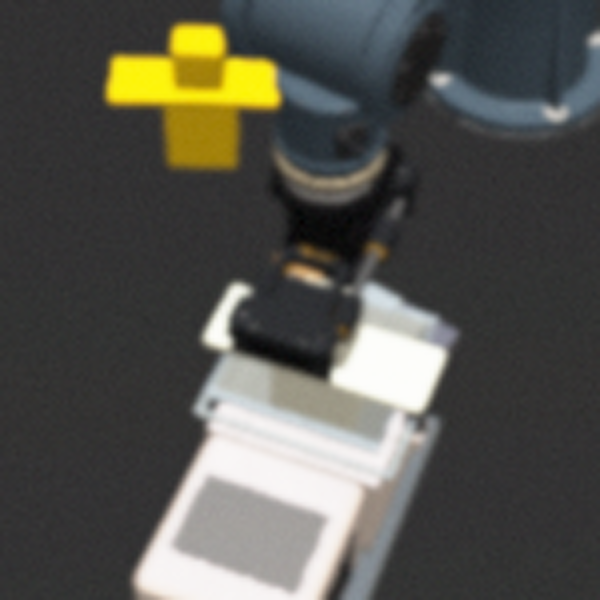

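View pics/w19.png

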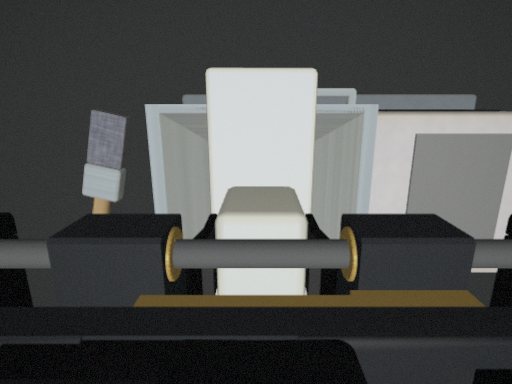

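Request:
arm_command --plan '[[[-0.03,0.02,-0.03],0],[[-0.03,0.02,-0.06],0],[[-0.03,0.02,-0.09],0],[[-0.03,0.02,-0.09],0],[[-0.03,0.02,-0.09],0]]'

```text
time: 22.75
position: [0.5692, 0.0186, 0.1964]
tool_rot: [-0.512, 0.487, -0.488, 0.513]
ft_force: [-6.3, 0.6, 20.1]
grip_width: 0.0397
```

```bash
python3 - <<'E'
from h import *
st()
E
```

```text
t 22.75 pos [0.5692 0.0186 0.1964] jaw 2.82 yax [ 0.003 -0.001 -1.   ] F [-6.3  0.6 20.1] M [ 0.19  1.22 -0.03] w 0.0397
```

Request:
arm_command --plan '[[[0.02,0,0.02],0],[[0.02,0,0.02],0],[[0.02,0,0.02],0],[[0.02,0,0.02],0],[[0.02,0,0.02],0]]'

```text
time: 23.25
position: [0.5692, 0.0186, 0.1965]
tool_rot: [-0.512, 0.487, -0.488, 0.513]
ft_force: [-6.2, 1.9, 19.8]
grip_width: 0.0397
```

```bash
python3 - <<'E'
from h import *
st(); c=snap('top','t20'); c=snap('wrist','w20'); st()
E
```

```text
t 23.25 pos [0.5692 0.0186 0.1965] jaw 2.83 yax [ 0.002 -0.001 -1.   ] F [-6.2  1.9 19.8] M [ 0.14  1.31 -0.03] w 0.0397
t 23.35 pos [0.5692 0.0186 0.1964] jaw 2.83 yax [ 0.002 -0.    -1.   ] F [-6.   0.2 18.4] M [ 0.19  1.27 -0.02] w 0.0395
```

View pics/t20.png

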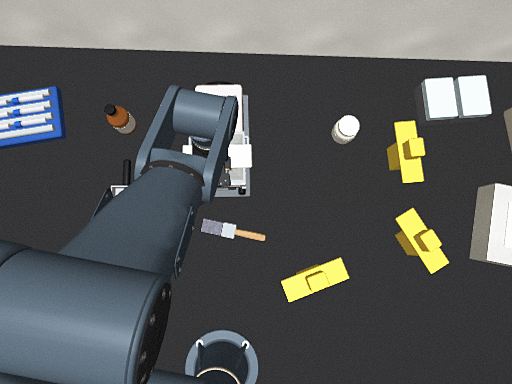

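View pics/w20.png

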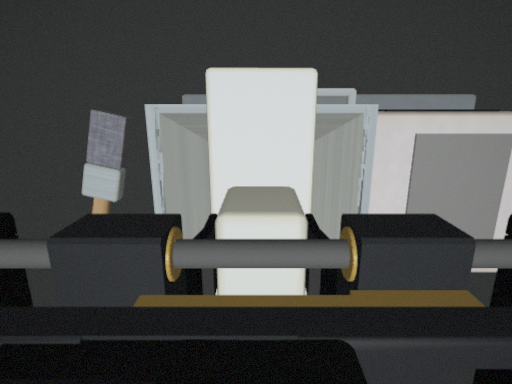

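```bash
python3 -c "
from rig import hand_in; print(hand_in())
from h import st; st()"
```

```text
the job is handed in; nothing more can be done
None
the job is handed in; nothing more can be done
```

I poured the six seeds, set the scoop back down, pressed the pusher home and handed the job in at about 23.4 s, still holding the pusher down. No verdict came back.

- **Scoop:** I rested the pan on the hopper rim and raised the handle in a light grip, which tipped all six seeds out. I then laid the scoop back on the bench near where it stood, and the wrist picture showed it empty and flat.
- **Seeds:** The view into the mill afterwards showed four seeds in the chamber through the throat. None were on the hopper walls or the bench. The other two were hidden under the throat edges, so I did not see all six at once.
- **Pusher:** The first try caught the +x side at about 30 N. I backed off, moved it 1.5 mm in x and up to 2 mm in y, and it went in.
- **Final press:** The pusher stopped at TCP z 0.1964 m, about 36 mm into the throat, and did not move as the upward force rose from 10 to 20 N. That depth matches the pins being fully in, but the pins themselves were under the cross-bar and could not be seen.
- **Last readings:** Grip force was set to 60 N with the fingers 39.7 mm apart, and the pusher was upright. It was within about 0.5° of square to the mill, although my mill yaw estimates varied from about 2.0° to 2.8°. A sideways force of about 6 N in −x remained.
- **Bottle, jar and brush:** The last top picture showed all three where they started.

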